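# Select the last gear to be checked on a repaired H-gate shifter

### The arm

A 6-joint arm with a two-finger parallel gripper is mounted at the origin on the work surface. World frame = base frame: x ahead of the robot, y to its left, z up, the work surface at z = 0. Lengths are in mm, angles in rad, forces in N, time in s.
With the tool pointing down it reaches from about 300 to 775 mm from the base axis. Payload 14.6 kg.
Tool frame: the origin (TCP) lies on the centre line of the jaws, within the pads' length; the fingertips stand 19 mm ahead of it and the grasp point (between the pads) is the TCP (bot.tip_reach is the distance from the TCP to the fingertips, in mm); z points along the fingers, y is the line along which they close (so a half turn about z gives the same grasp; the last joint's range is limited). The gripper opens to 85 mm and grips with 20 to 120 N. Pads are 22 mm wide; open, the fingers measure 114 mm over their backs; the gripper's body (76 mm by 85 mm) begins 54 mm behind the grasp point. The pads swing forward as they close: fully open they stand 13 mm farther back than shut.
Start: joints at [-1.34, 0.3, 1.521, -0, 1.321, -0.067], TCP at [161.373, -525.784, 250.281] pointing down, gripper open.
Joint ranges: [-3.03, 3.03], [-0.79, 2.21], [0.23, 2.52], [-1.04, 4.18], [0, 3.07], [-2.55, 2.55]. Speed limits (rad/s): [2.22, 2.22, 2.57, 3.14, 3.14, 3.14].

### API

Orientations are given as a unit quaternion [w, x, y, z].
In Python, from rig import bot gives the robot as it stands. Calls block until the motion is done:
- bot.move_to(position, orientation): joint-space move of the TCP to a pose.
- bot.servo_line(position, attitude=None, speed=150, until_force=None): straight line of the TCP; attitude=None keeps the orientation; speed is the mean speed in mm/s. With until_force (N) it stops when the force on the tool has changed by that much, and returns True; else False.
- bot.move_joints(angles): joint-space move.
- bot.move_gripper(opening, grip_force=None): finger opening in mm; grip_force is the grip in N (None keeps the last); returns when the fingers have stopped.
- bot.dwell(seconds).
- bot.ik(position, orientation): joint angles nearest the present ones, or None.
- bot.read_state(): the state.
- bot.read_camera(name): name is "side" or "top"; returns a dict with "image" (384x512x3 uint8, blue, green, red), "depth" (384x512 float32, mm along the optical axis (not along the pixel's ray), 0 where there is no reading), "fovy" (degrees; the focal length in pixels is half the picture's height over the tangent of half this angle, whatever the lens; pixels are square), "cx", "cy" (the principal point, pixels), "eye" and "attitude" of the camera in the world. Camera axes: x right, y down, z forward; pixel columns grow to the right and rows downward; lengths in mm; the calibration is good to about 2 mm. A picture is of the moment at which its call begins.
A pose or a line that the arm cannot do raises bot.MotionError and nothing moves.
- bot.finish_job(): hands the job in; it is judged then, once.
The state is a dict: "clock": time; "joint_positions": joint angles; "qvel": joint speeds; "effort": joint torques, N m; "ee_pos": TCP position; "tool_rot": TCP orientation; "ft_force": force on the tool from outside, world axes, zero at the start; "moment": the same for the moment, N m; "grip_width": finger opening in mm; "grip_force": force on a finger pad.
Only numpy, scipy, OpenCV 4.12 (cv2) and the standard library are available. Lean on these libraries where they do the work, as an engineer would, in place of code of your own. Each camera call takes 0.05 s, during which the arm holds its last target. There are 200 camera calls.

### The job

The repaired racing-simulator gear shifter on the bench is being checked gear by gear: slots that have passed carry a green dot, and one corner slot, marked with the red dot, is still to be measured. Push the lever with the fingertips out of the middle column, across the neutral channel and fully home into the slot with the red dot, without running it home in any other corner slot and without pulling the lever up, and leave it there. Push gently, do not force the lever against the gate, and leave the other things on the bench where they are.

Things in the scene. Friction and masses are not known exactly. Their poses are not given: they have to be found in the camera images.
- shifter: H-pattern gear shifter bolted to a dark steel plate (210 x 170 x 10 mm) that does not move. Black housing 132 x 112 mm, 113 mm high, aluminium side cheeks, bright steel gate plate (100 x 86 x 4 mm) on top. Origin on the bench under the gate's centre; x = fore, along the slots, roughly away from the robot; y = to its left, across the columns; z up
- gate (a point): centre of the gate plate's upper face, 117 mm above the bench. Cut in the plate: a cross channel (neutral) along y, 14 mm wide, to side walls at y = +-27 mm, and three columns at y = -20, 0, +20 mm, each a fore and an aft slot 14 mm wide ending at x = +-27 mm. Ribs between columns 6 mm wide, round-nosed. An outer column is found by pushing the lever sideways to the side wall
- lever: gear lever: black ball knob of 44 mm diameter on a 9 mm steel shaft (17 mm collar from 16 to 46 mm below the knob's centre). Origin at the knob's centre, z along the shaft. Pivot on the shifter's z axis 30 mm above the bench, 220 mm below the knob's centre, which is 250 mm above the bench when upright, about 236 mm in a corner. Starts anywhere in the middle column, from fore slot to aft slot
- gate_point (a point): point of the shaft's axis at gate height, 85 mm above the pivot: shows where the lever stands in the gate. The knob moves 2.59 times as far: about 51 mm fore or aft of upright at the end of a corner slot, about 55 mm sideways at a side wall. The shaft has about 1.8 mm of play each way in channel and slots (4.5 mm at the knob)
- fore_swing (a joint): lever's swing along the slots, rad: 0 = neutral (upright), + = fore (shifter's +x), - = aft; about +-0.235 with a corner slot fully home, +-0.25 in the middle column. No spring: friction (about 3 N at the knob) keeps it where it is left
- side_swing (a joint): lever's swing across the columns, rad: 0 = middle column, + = to the shifter's left (+y); an outer column is centred at about +-0.23, the side wall stops it at about +-0.25. No spring: friction (about 2.5 N at the knob) keeps it where it is left
- lift (a joint): how far the lever is pulled up along its own axis against the reverse lock-out spring, m: 0 = down (as it should stay), up to 0.012; lifting begins at about 20 N
- dot_red: red round sticker, 18 mm across, on the gate plate beside the end of the corner slot still to be measured; origin at its centre, axes as the shifter's, 38 mm fore or aft and 20 mm left or right of the gate's centre. With the lever home in this slot gate_point lies about 18 mm from it
- dot_green_a: green round sticker, 18 mm, beside the end of another corner slot (already passed); same heights and offsets as the red one
- dot_green_b: as dot_green_a, beside another corner slot
- dot_green_c: as dot_green_a, beside the last corner slot. (Both slots of the middle column carry green stickers too, part of the shifter.)
- multimeter: loose teal handheld multimeter lying on its back, 180 x 86 mm, 41 mm high, to the left of the shifter; bystander. Origin under its centre
- cleaner_bottle: loose white plastic bottle with blue cap, 58 mm diameter, 135 mm high, to the right of the shifter; bystander. Origin under its centre
- screwdriver: loose screwdriver with orange handle, 160 mm long, lying to the right of the shifter, beyond the bottle; bystander. Origin under its middle
- screw_tray: loose blue screw tray, 95 x 70 x 22 mm, beyond the shifter; bystander. Origin under its centre

How it is judged:
By the outcome, as a careful person would: the job done as asked, in the order asked, and still so for the second after the job is handed in, with the robot touching nothing.
It also fails if it takes over 56 s, if anything falls off the work surface, if the arm or the gripper's body presses on something with over 40 N, if the wrist force passes 120 N, or if a joint passes its speed limit or range.

## Working session

There is one attempt and no reset: what is moved stays moved. The work goes in short steps, each a Python script; the robot and the scene stay as the last script left them, time stands still between calls to the robot, and variables do not carry over. Pictures are saved under pics/ and viewed, at most 10 in all, crops included, and the job is handed in when it is done.

```bash
mkdir -p pics; ls; cat > h.py <<'E'
import numpy as np, cv2
from rig import bot
from scipy.spatial.transform import Rotation as R
def rot(q): return R.from_quat([q[1],q[2],q[3],q[0]]).as_matrix()
def cam(n):
    c=bot.read_camera(n); c['f']=c['image'].shape[0]/2/np.tan(np.radians(c['fovy'])/2); return c
def cloud(c):
    d=c['depth']; v,u=np.mgrid[:d.shape[0],:d.shape[1]]
    p=np.stack([(u-c['cx'])*d/c['f'],(v-c['cy'])*d/c['f'],d],-1)
    return p@rot(c['attitude']).T+np.array(c['eye'])
E
python3 - <<'E'
from h import *
for n in('side','top'):
    c=cam(n); cv2.imwrite(f'pics/{n}0.png',c['image']); print(n,c['fovy'],c['cx'],c['cy'],c['eye'],c['attitude'])
    np.savez(f'{n}0.npz',**{k:c[k] for k in c})
print(bot.read_state())
E
```

```text
pics
side 52.68044686239027 251.71994047251303 190.35386381091303 [215.0159399  581.09106863 914.91539308] [ 0.10815097 -0.26500989  0.89570138 -0.34028249]
top 47.224716039693945 253.6822018411208 189.0907635278876 [ 481.12269393   31.23847852 1277.62431788] [ 0.03126082 -0.69910471  0.71375679 -0.02875073]
{'clock': 0.1, 'joint_positions': array([-1.33959745e+00,  3.00423961e-01,  1.52152991e+00,  2.90666692e-05,
        1.32073080e+00, -6.66009739e-02]), 'qvel': array([-0.00091636, -0.00152742, -0.0009289 , -0.00036187,  0.00027825,
       -0.0009542 ]), 'effort': array([ 4.29077454e-04, -5.44377995e+01, -3.62369156e+01, -8.74827310e-05,
        3.05828056e-03, -9.72183375e-05]), 'ee_pos': array([ 161.33654886, -525.59550761,  249.76881575]), 'tool_rot': array([-5.45317555e-04,  9.88935260e-01,  1.48346735e-01, -3.08535202e-05]), 'ft_force': array([0.2165169 , 0.65499735, 0.35166334]), 'moment': array([-0.01016156, -0.00515961, -0.00751768]), 'grip_force': 0.0, 'grip_width': 85.62684985178748}
```

View pics/side0.png

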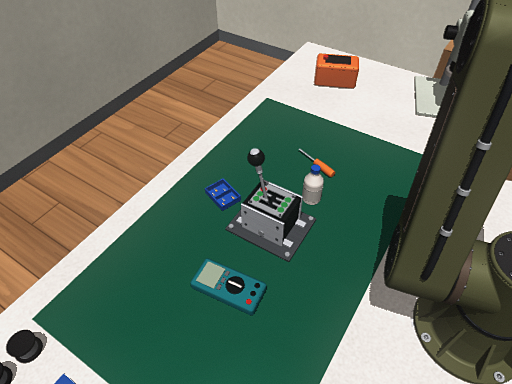

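View pics/top0.png

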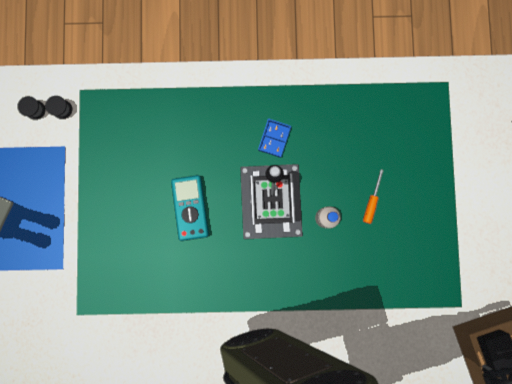

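The lever stands in the fore middle slot (knob near (275,172) in the top view). A reddish spot shows at about (282,184), which would be the fore-right corner. Next I measure it.

```bash
python3 - <<'E'
from h import *
from scipy.optimize import least_squares
ims=[]
for n in('top','side'):
    c=dict(np.load(f'{n}0.npz')); P=cloud(c); im=c['image']; hsv=cv2.cvtColor(im,cv2.COLOR_BGR2HSV)
    x0,y0,w=(235,150,75) if n=='top' else (225,140,100)
    ims.append(cv2.resize(im[y0:y0+w,x0:x0+w],(400,400),interpolation=cv2.INTER_CUBIC))
    H,S,V=[hsv[...,i].astype(int) for i in range(3)]
    z=P[...,2]; box=np.zeros(z.shape,bool); box[y0:y0+w,x0:x0+w]=1
    for nm,m in(('red',((H<10)|(H>170))&(S>120)),('green',(H>45)&(H<90)&(S>80))):
        m=m&box&(z>108)&(z<128)
        k,l,s,ce=cv2.connectedComponentsWithStats(m.astype(np.uint8))
        for i in range(1,k):
            if s[i,4]>3: print(n,nm,s[i,4],ce[i].round(1),np.median(P[l==i],0).round(1))
    m=box&(z>225)&(z<300); Q=P[m]
    f=least_squares(lambda s:np.linalg.norm(Q-s,axis=1)-22,Q.mean(0)-[0,0,10],loss='soft_l1')
    print(n,'knob',m.sum(),f.x.round(1),np.abs(f.fun).mean(),Q[:,2].max())
    for nm,m in (('gate',box&(abs(z-117)<4)),('base',box&(z>5)&(z<16)),('shifter',box&(z>5)&(z<125))):
        r=cv2.minAreaRect(P[m][:,:2].astype(np.float32)); print(n,nm,m.sum(),np.round(r[0],1),np.round(r[1],1),r[2],np.median(z[m]))
    print('table',np.median(z[(H>70)&(H<85)&(S>150)&(abs(z)<20)]))
    # bystander extents
cv2.imwrite('pics/crop0.png',np.hstack(ims))
E
```

```text
top red 26 [278.9 184. ] [592.1 -33.2 116.2]
top green 30 [263.9 184.6] [591.5   6.8 116.5]
top green 10 [269.8 184.3] [592.1  -9.1 116.8]
top green 30 [265.5 213.3] [515.9   4.4 116. ]
top green 32 [273.  212.8] [515.5 -15.3 117.5]
top green 32 [280.5 212.5] [516.4 -35.1 117.8]
top knob 268 [604.7 -15.1 244.1] 1.0472059685806208 270.4830922413274
top gate 958 [552.5 -14.1] [130.4 111.2] 0.8906788229942322 116.22599245041283
top base 1226 [595.1 -19.1] [216.4 216.1] 88.81375885009766 9.555815015635517
top shifter 3221 [594.9 -19.4] [216.6 216.2] 89.06549835205078 92.18312282589613
table 0.020250716263490176
side red 4 [265.5 188. ] [587.5 -37.1 117.6]
side green 50 [257.5 195.7] [590.9  -0.8 118. ]
side green 84 [283.6 204.4] [516.3 -12.3 117.7]
side knob 244 [605.4 -14.6 244.8] 1.062048179490085 269.09466478050865
side gate 903 [552.7 -59.5] [129.3 209. ] 1.3646701574325562 116.50604988494376
side base 1054 [ 624.8 -154.5] [326.8 436.9] 34.33441162109375 10.211384529987868
side shifter 4382 [ 615.3 -149.5] [326.5 462. ] 35.78254699707031 73.61160219550794
table 0.6916486638502874
```

View pics/crop0.png

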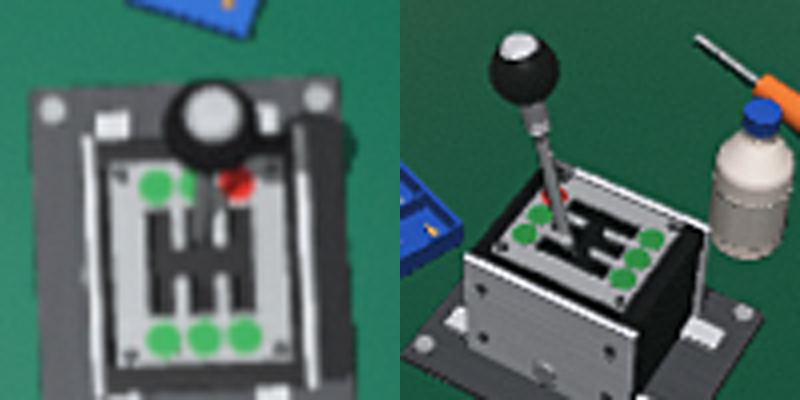

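The crop confirms the red dot is at fore-right, near (238,185) in the left half. The fore-left, fore-middle and aft dots are all green, and the lever is in the fore middle slot. The dots put the gate centre at about (553.9, -14.3) with yaw about 0.025 and z = 117, which agrees with the text. The knob is at (605, -15, 244.5), the same from both views.

Plan: use the closed fingers to push aft to neutral, then right to the side wall, then fore until home.

```bash
cat >> h.py <<'E'
from scipy.optimize import least_squares
YAW=0.025; C=np.array([553.9,-14.3]); M=np.array([[np.cos(YAW),-np.sin(YAW)],[np.sin(YAW),np.cos(YAW)]])
q=(R.from_euler('z',YAW)*R.from_euler('x',np.pi)).as_quat(); Q=[q[3],q[0],q[1],q[2]]
def W(x,y,z): return [*(C+M@[x,y]),z]
def L(p): return M.T@(np.array(p[:2])-C)
def knob(save=None):
    for n in('top','side'):
        c=cam(n); P=cloud(c); l=(P[...,:2]-C)@M; im=c['image']
        m=(np.abs(l)<[90,90]).all(-1)&(P[...,2]>222)&(P[...,2]<285)&(im.max(-1)<250)
        m=m&((im.max(-1).astype(int)-im.min(-1))<40)
        q=P[m]
        if len(q)<30: print(n,'few',len(q)); continue
        f=least_squares(lambda s:np.linalg.norm(q-s,axis=1)-22,q.mean(0)-[0,0,10],loss='soft_l1')
        print(n,'knob local',L(f.x).round(1),f.x[2].round(1),len(q),np.abs(f.fun).mean().round(2))
        if save: cv2.imwrite(f'pics/{save}_{n}.png',im)
def st(t):
    s=bot.read_state(); print(t,round(s['clock'],1),'tcp',L(s['ee_pos']).round(1),s['ee_pos'][2].round(1),'F',s['ft_force'].round(1),'w',round(s['grip_width'],1))
E
python3 - <<'E'
from h import *
print(bot.tip_reach)
bot.move_gripper(0); p=bot.read_state()['ee_pos']
bot.servo_line([p[0],p[1],370])
bot.move_to(W(100,-1,370),Q); st('over')
bot.servo_line(W(100,-1,245)); st('down')
print(bot.servo_line(W(50,-1,245),speed=60,until_force=15)); st('mid')
print(bot.servo_line(W(35,-1,245),speed=40,until_force=15)); st('end')
bot.servo_line(W(60,-1,245)); bot.servo_line(W(60,-1,330))
bot.servo_line(W(130,100,330),speed=250)
knob('a'); st('look')
E
```

```text
19.0
over 4.3 tcp [99.9 -1.8] 370.1 F [-0.2 -0.6 -0. ] w -0.1
down 5.3 tcp [100.3  -1.1] 246.2 F [-0.5  0.4  0.5] w 0.1
False
mid 6.3 tcp [50.2 -1. ] 245.0 F [ 3.3 -0.3  2.8] w -0.0
False
end 6.8 tcp [34.9 -1. ] 244.9 F [ 2.9 -0.1  0.7] w 0.0
top knob local [ 7.4 -2. ] 250.1 274 0.99
side knob local [ 8.4 -1.7] 250.3 260 1.11
look 8.6 tcp [129.7  99. ] 329.9 F [ 0.2 -0.8 -0.2] w -0.2
```

```bash
python3 - <<'E'
from h import *
bot.servo_line(W(60,-1,330),speed=250); bot.servo_line(W(60,-1,245))
print(bot.servo_line(W(27,-1,245),speed=50,until_force=15)); st('end')
bot.servo_line(W(55,-1,245)); bot.servo_line(W(55,-1,330)); bot.servo_line(W(20,100,330),speed=250)
knob(); st('look')
E
```

```text
False
end 10.8 tcp [27.2 -1. ] 245.2 F [2.6 1.4 3.3] w 0.2
top knob local [-0.2 -2.1] 249.8 275 1.19
side knob local [ 0.6 -1.9] 250.8 255 1.11
look 12.5 tcp [20.1 99.3] 329.4 F [-0.4  0.2 -0.1] w -0.0
```

```bash
python3 - <<'E'
from h import *
bot.servo_line(W(0,70,330),speed=200); bot.servo_line(W(0,70,245))
bot.servo_line(W(0,40,245),speed=60)
for y in (20,0,-10,-15,-20,-24):
    r=bot.servo_line(W(0,y,245),speed=40,until_force=9); st(r)
    if r: break
y=L(bot.read_state()['ee_pos'])[1]
bot.servo_line(W(0,y+25,245)); bot.servo_line(W(0,y+25,330)); bot.servo_line(W(-60,100,330),speed=250)
knob('b'); st('look')
E
```

```text
False 14.8 tcp [ 0. 20.] 245.0 F [0.  2.  1.6] w -0.2
False 15.5 tcp [-0.1 -0.1] 244.8 F [-0.8  2.7 -1.7] w 0.2
False 15.9 tcp [ -0.  -10.3] 245.0 F [-0.4  1.9 -0.6] w -0.1
False 16.2 tcp [  0.  -15.3] 245.0 F [ 0.3  1.6 -1. ] w 0.1
False 16.4 tcp [ -0.1 -20.1] 244.9 F [ 0.9  2.5 -2.2] w 0.0
False 16.7 tcp [ -0.1 -22.8] 244.6 F [ 0.3 13.1 -4.2] w 0.0
top knob local [ -0.4 -55. ] 242.7 269 1.15
side few 18
look 18.4 tcp [-59.8  99.4] 329.5 F [ 0.8  1.6 -0.1] w 0.3
```

```bash
python3 - <<'E'
from h import *
bot.servo_line(W(-60,-53,330),speed=200); bot.servo_line(W(-60,-53,242))
bot.servo_line(W(-32,-53,242),speed=60)
for x in (-15,0,12,18,22,25,28,31):
    r=bot.servo_line(W(x,-53,242),speed=35,until_force=9); st(r)
    F=bot.read_state()['ft_force']
    if r or F[0]<-9: break
x=L(bot.read_state()['ee_pos'])[0]
bot.servo_line(W(x-25,-53,242)); bot.servo_line(W(x-25,-53,340)); bot.servo_line(W(-90,-110,340),speed=250)
knob('c'); st('look')
i=cv2.imread('pics/c_top.png')
if i is not None: cv2.imwrite('pics/ccrop.png',cv2.resize(i[150:250,225:325],(500,500),interpolation=cv2.INTER_CUBIC))
E
```

```text
False 21.3 tcp [-15. -53.] 241.9 F [-1.9 -0.   1. ] w -0.2
False 21.9 tcp [  0.1 -53. ] 241.8 F [-0.8  0.3  0.5] w 0.4
False 22.4 tcp [ 12.1 -53. ] 241.9 F [-2.   1.1 -1.9] w 0.1
False 22.7 tcp [ 18.2 -53. ] 242.1 F [-1.9 -0.1 -1.9] w -0.3
False 23.0 tcp [ 22. -53.] 241.8 F [-5.1 -0.1 -0.9] w 0.2
False 23.2 tcp [ 24.1 -53. ] 241.5 F [-13.8   1.   -1.3] w -0.0
top knob local [ 50.7 -53.6] 237.0 264 1.13
side knob local [ 51.4 -52.8] 237.7 222 1.1
look 25.1 tcp [ -89.5 -109.6] 339.5 F [-0.9 -0.2 -0.2] w -0.1
```

View pics/ccrop.png

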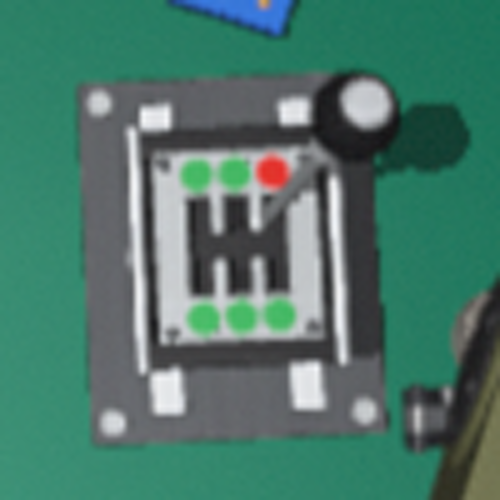

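The knob reads (51, -53, 237) in the shifter's axes, which matches the fore-right slot fully home. The stop was felt at about 14 N, and the picture shows the lever leaning out beside the red dot. The gripper is clear.

```bash
python3 -c "
from rig import bot
print(bot.finish_job())"
```

```text
the job is handed in; nothing more can be done
None
```

The lever is fully home in the fore-right slot with the red dot, it went into no other corner slot, and the job was handed in at about 25 s; I didn't re-measure the loose items afterwards, but nothing came near them.

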